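# Hold a spread spring ring at the groove of an axle stub

## Task

Pick up the ring pliers from the wooden rest by their two handles and squeeze the handles fully together, so that the spring ring on their tips is spread. Slide the spread ring down over the grooved axle stub until it is level with the groove and centred round it, and finish holding it right there: handles still squeezed, pliers level, ring not pressing on the stub, nothing put down or let go. Leave the loose things round about where they are.

Things in the scene. Friction and masses are not known exactly. Their poses are not given: they have to be found in the camera images.
- pliers_grip (a point): Point midway between the pliers' two black handles, half-way up; squeeze them here. Axes: x along the pliers from handles to tips and ring, y to the left handle, z up as they lie (this point then 40 mm above the table). Handles: 18 mm high, from 38 mm behind to 44 mm ahead of this point; 60 mm wide here over their outer faces when relaxed, 36 mm and parallel when squeezed to the stop.
- ring_centre (a point): Centre of the fully spread spring ring, fixed to the pliers: 122 mm ahead of pliers_grip along x, 7 mm below it, same axes. The ring is a C of 3 mm dark steel wire, level, its back away from the pliers, the tips hooked for good in the eyes at its ends. Relaxed it has a 28 mm bore and its centre is 13 mm farther ahead; spread, a shaft of 34.8 mm would just pass through it, centred here.
- lever_left (a joint): How far each handle is squeezed (rad): 0 relaxed, ring closed; 0.20 at the stop, ring fully spread. Both handles move alike against a spring, about 11 N a side at the stop; a grip of 20 N or more reaches it.
- pliers: The ring pliers, 160 mm long without the ring, steel, black handles; about 0.23 kg with the ring on their tips. Origin at the pivot bolt (16 mm in diameter, 58 mm ahead of pliers_grip), axes as pliers_grip. They balance about 40 mm ahead of pliers_grip.
- pliers_rest: Fixed wooden rest. Origin on the table nominally below the pivot bolt, x to the ring end. Plank 150 x 84 x 10 mm (120 mm behind to 30 mm ahead), two cross ribs, tops 31 mm high: 14 mm thick under the bolt (ends rise to 43 mm beyond 27 mm either side) and 12 mm thick 88 mm behind it, under the handle ends. Fingers fit between the ribs, down to the plank. Lift straight up.
- stub: Fixed gear carrier with an upright axle stub: aluminium base 90 x 80 x 12 mm, a boss, a toothed gear 67 mm in diameter (32 to 44 mm above the table), a washer 40 mm in diameter (to 48 mm), then the steel stub, 30 mm in diameter, to 78 mm. Origin on the table on the stub's axis.
- groove (a point): Middle of the ring groove on the stub's axis, 60 mm above the table and 18 mm below the stub's top. The groove is 8 mm high and 25 mm in diameter; the stub above and below it is 30 mm in diameter. z up.
- stub_top (a point): Middle of the top face of the axle stub, 78 mm above the table; its edge has a 2.5 mm chamfer. z up.
- oil_stone: Loose dark stone 155 x 66 x 26 mm; a bystander. Origin under its centre.
- v_block: Loose steel V-block 34 x 40 x 28 mm; a bystander. Origin under its centre.
- loupe: Loose black eye loupe, 38 mm in diameter, 32 mm high; a bystander. Origin under its centre.
- brass_hammer: Loose small hammer 56 x 170 x 20 mm; a bystander. Origin under its centre.
- felt_bob: Loose felt disc 40 mm in diameter, 12 mm high; a bystander. Origin under its centre.
Not all that is in view belongs to the job. Several things look just like the stub: the one meant starts farthest from the robot's base.

How it is judged:
By the outcome, as a careful person would: the job done as asked, in the order asked, and still so for the second after the job is handed in, while the arm keeps its last pose, push and grip.
It also fails if it takes over 38 s, if anything falls off the work surface, if the arm or the gripper's body presses on something with over 40 N, if the wrist force passes 120 N, or if a joint passes its speed limit or range.

## Robot

A 6-joint arm with a two-finger parallel gripper is mounted at the origin on a cart in front of the work surface, level with it; the furniture and walls round the work are solid. World frame = base frame: x ahead of the robot, y to its left, z up, the work surface at z = 0. Lengths are in mm, angles in rad, forces in N, time in s.
With the tool pointing down it reaches from about 350 to 775 mm from the base axis. Payload 7.3 kg.
Tool frame: the origin (TCP) lies on the centre line of the jaws, within the pads' length; the fingertips stand 22 mm ahead of it and the grasp point (between the pads) lies 3 mm ahead of it; z points along the fingers, y is the direction in which the jaws open and shut (so a half turn about z gives the same grasp; the last joint's range is limited). The gripper opens to 92 mm and grips with 3 to 60 N. Pads are 19 mm wide; open, the fingers measure 130 mm over their backs; the gripper's body (75 mm by 190 mm) begins 47 mm behind the grasp point.
Start: joints at [1.03, 0.342, 1.524, -0, 1.275, -0.146], TCP at [201.914, 484.638, 248.741] pointing down, gripper open.
Joint ranges: [-2.53, 2.53], [-0.77, 2.02], [0.04, 2.7], [-1, 4.14], [0.28, 2.66], [-3.11, 3.11]. Speed limits (rad/s): [2.57, 2.57, 3.14, 3.14, 3.14, 3.14].

## Interface

Orientations are given as [roll, pitch, yaw] about the fixed x, y, z axes, in that order (R = Rz(yaw) Ry(pitch) Rx(roll)).
In Python, from plant import bot gives the robot as it stands.
- The arm moves only by the tool play_rows, never from a script. Its argument "moves" is one flat list of numbers, 5 for each row, row after row: the closure in counts, from 0 (fully open) to 255 (shut), then the shift along the tool's x, y, z in mm, then the turn about the tool's z in degrees. A call has 1 to 8 rows; each row is the pose to reach, as a shift and turn from the pose commanded when the call began, along the tool's axes at that moment; what a row does not reach only later rows make up. A row lasts 1/12 s, in which the tool goes at most 41.7 mm and 7.16 degrees, less where a joint would pass 70% of its speed; a pose out of reach is approached as far as the arm can. A call with a gripper value outside its range is refused whole. The fingers move at their own pace and stop on an object; the grip force is fixed at half the most. Time passes only in rows, so rows that repeat a pose let the fingers close. It gives the time, the measured TCP pose, the force and the opening at its end, in the units of the state.
- bot.get_obs(): the state, without advancing time (a new reading comes with each control period).
- bot.capture(name): name is "scene" or "top" or "wrist"; returns a dict with "color" (420x560x3 uint8, red, green, blue), "fx", "fy", "cx", "cy" (pixels), "world_to_cam" (4x4, takes a point from world to camera coordinates); the wrist camera has in their place "T_tool_cam" (4x4, takes a point from camera to tool coordinates, whose origin is the TCP and whose axes are the flange's). Camera axes: x right, y down, z forward; pixel columns grow to the right and rows downward; lengths in mm; the calibration is good to about 2 mm. A picture is of the moment at which its call begins: read the wrist's pose just before it. There is no depth.
- bot.close_job(): hands the job in, once; it reports no verdict.
The state is a dict: "time": time; "joint_positions": joint angles; "dq": joint speeds; "tau": joint torques, N m; "tool_pos": TCP position; "tcp_rot": TCP orientation; "contact_force": force on the tool from outside, world axes, zero at the start; "moment": the same for the moment, N m; "grip_width": finger opening in mm.
Only numpy, scipy, OpenCV 4.12 (cv2) and the standard library are available. Lean on these libraries where they do the work, as an engineer would, in place of code of your own. Each camera call takes 0.05 s, during which the arm holds its last target.

## Working session

There is one attempt and no reset: what is moved stays moved. The work goes in short steps, Python scripts to look and compute and a tool call to move; the robot and the scene stay as the last step left them, time stands still between calls to the robot, and variables do not carry over. Pictures are saved under pics/ and viewed, and the job is handed in when it is done.

Besides the shell and the picture viewer there is one more tool, called after "Emit:" as name(argument=value, ...), one argument or row to a line, values as JSON. play_rows: Moves the arm, as the interface text tells. Its arguments: {"type":"object","properties":{"moves":{"type":"array","items":{"type":"number"}}},"required":["moves"]}

```bash
mkdir -p pics; ls; cat > h.py <<'E'
import numpy as np, cv2
from plant import bot
from scipy.spatial.transform import Rotation as R
def cap(n,f=None):
    o=bot.get_obs(); c=bot.capture(n)
    if n=="wrist":
        T=np.eye(4);T[:3,:3]=R.from_euler('xyz',o['tcp_rot']).as_matrix();T[:3,3]=o['tool_pos']
        c['world_to_cam']=np.linalg.inv(T@np.array(c['T_tool_cam']))
    if f:
        cv2.imwrite('pics/%s.png'%f,c['color'][:,:,::-1])
        np.savez('pics/%s.npz'%f,color=c['color'],W=c['world_to_cam'],k=[c['fx'],c['fy'],c['cx'],c['cy']])
    return c
def load(f):
    d=np.load('pics/%s.npz'%f);k=d['k'];return dict(color=d['color'],world_to_cam=d['W'],fx=k[0],fy=k[1],cx=k[2],cy=k[3])
def ray(c,u,v):
    W=np.linalg.inv(np.array(c['world_to_cam']));d=W[:3,:3]@np.array([(u-c['cx'])/c['fx'],(v-c['cy'])/c['fy'],1]);return W[:3,3],d
def onz(c,u,v,z):
    p,d=ray(c,u,v);return p+d*(z-p[2])/d[2]
def proj(c,P):
    q=np.array(c['world_to_cam'])@np.append(P,1);return c['fx']*q[0]/q[2]+c['cx'],c['fy']*q[1]/q[2]+c['cy']
def tri(*cs):
    A=np.zeros((3,3));b=np.zeros(3)
    for c,u,v in cs:
        p,d=ray(c,u,v);d/=np.linalg.norm(d);M=np.eye(3)-np.outer(d,d);A+=M;b+=M@p
    return np.linalg.solve(A,b)
E
python3 - <<'E'
from h import *
print(bot.get_obs())
for n in("scene","top","wrist"):
    c=cap(n,n+"0");print(n,c['fx'],np.linalg.inv(c['world_to_cam'])[:3].round(2).tolist())
E
```

```text
pics
{'time': 0.0, 'joint_positions': array([ 1.03000107e+00,  3.42739751e-01,  1.52500894e+00, -1.40776909e-05,
        1.27536269e+00, -1.45968496e-01]), 'dq': array([9.10369233e-04, 4.88153223e-04, 8.92941540e-04, 3.47411058e-04,
       1.35435456e-03, 2.50180125e-05]), 'tau': array([-3.25247474e-04, -4.31252003e+01, -2.44217402e+01,  7.16893421e-02,
        5.61510539e-02, -1.57065870e-04]), 'tool_pos': array([201.7209619 , 484.30966966, 248.03890411]), 'tcp_rot': array([-3.14008812e+00, -2.07581184e-04,  2.74676985e+00]), 'contact_force': array([-0.15581347,  0.7278059 ,  1.05692952]), 'moment': array([ 0.03159036, -0.01110853, -0.03572894]), 'grip_width': 91.48763811833908}
scene 481.0200888004412 [[0.89, -0.31, 0.34, 171.66], [-0.46, -0.56, 0.69, -838.02], [-0.02, -0.77, -0.64, 872.55]]
top 508.57568068675516 [[-0.01, -0.99, 0.13, 397.87], [-1.0, 0.01, 0.02, -11.51], [-0.02, -0.13, -0.99, 1517.63]]
wrist 372.4243370448174 [[0.38, 0.89, 0.24, 137.65], [0.92, -0.37, -0.1, 510.58], [-0.0, 0.26, -0.97, 384.43]]
```

View pics/scene0.png

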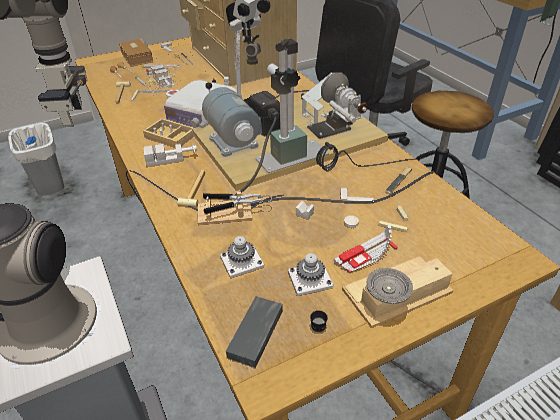

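View pics/top0.png

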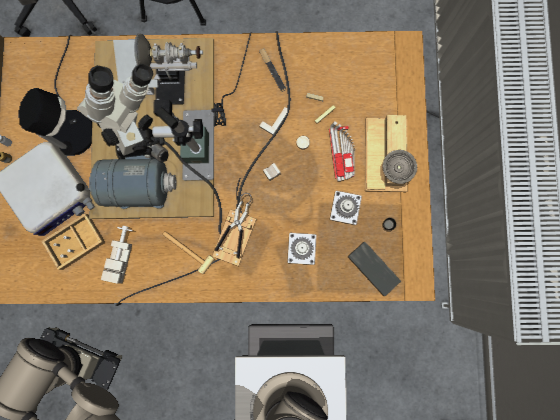

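View pics/wrist0.png

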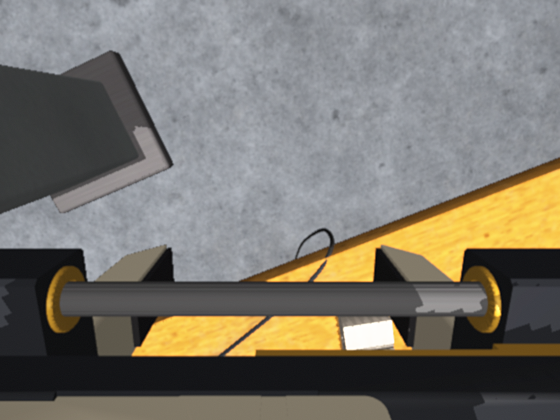

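Candidates for the stub: the scene image has (240,250) and (311,268); the top image has (302,248) and (346,207). The dark wheel at top (400,168) is no carrier. Next I'll check close crops.

```bash
python3 - <<'E'
from h import *
t=load('top0');s=load('scene0')
for uv in((302,248),(346,207)):
    p=onz(t,*uv,78);print(p.round(1),np.hypot(p[0],p[1]))
a=cv2.resize(t['color'][180:280,190:290],None,fx=6,fy=6,interpolation=cv2.INTER_CUBIC)
cv2.imwrite('pics/c1.png',a[:,:,::-1])
a=cv2.resize(s['color'][180:240,180:290],None,fx=7,fy=7,interpolation=cv2.INTER_CUBIC)
cv2.imwrite('pics/c2.png',a[:,:,::-1])
a=np.hstack([cv2.resize(t['color'][180:280,280:380],None,fx=4,fy=4,interpolation=cv2.INTER_CUBIC),cv2.resize(s['color'][225:305,280:360],None,fx=5,fy=5,interpolation=cv2.INTER_CUBIC)])
cv2.imwrite('pics/c3.png',a[:,:,::-1])
E
```

```text
[458.9 -38.9  78. ] 460.5431389110651
[ 574.1 -165.7   78. ] 597.4835732282605
```

View pics/c1.png

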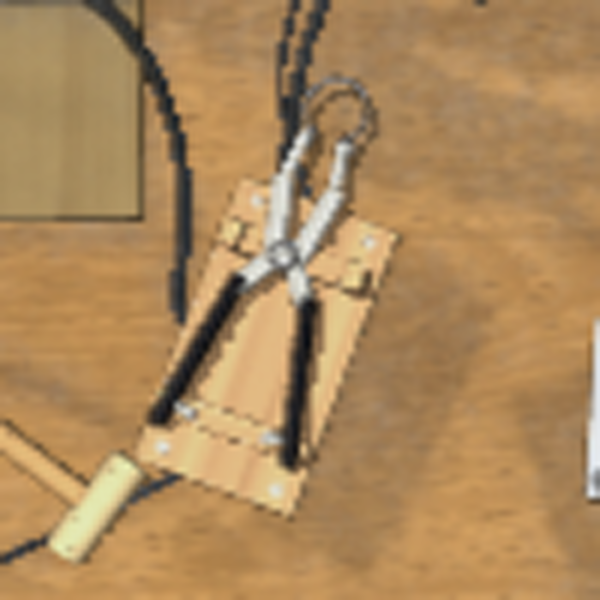

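View pics/c2.png

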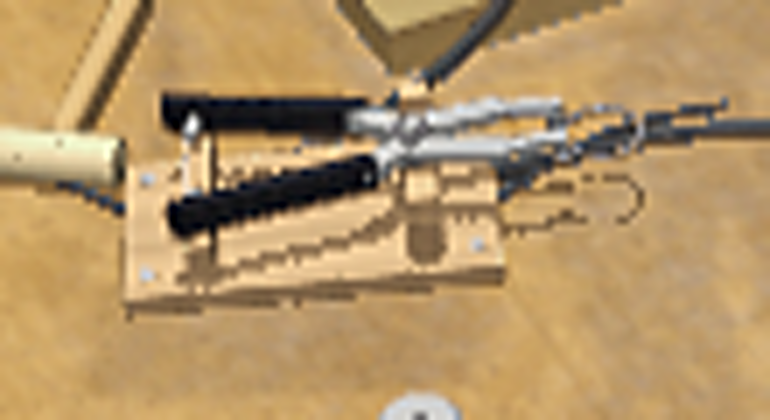

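View pics/c3.png

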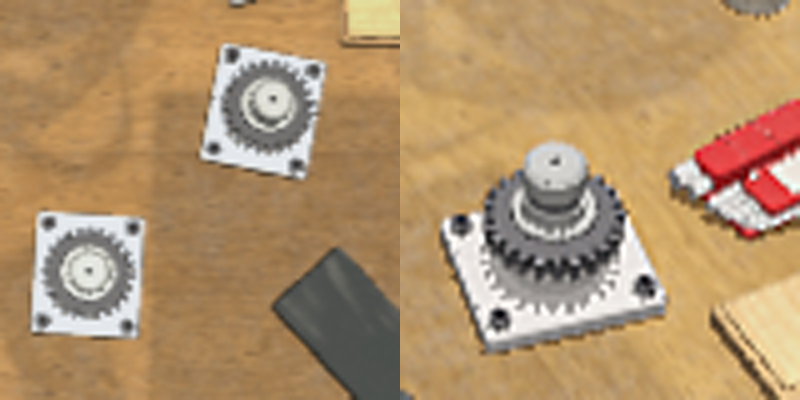

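Scene and top agree. The stub at top (346,206), about 597 mm from the base, is the farther one, so it's the target; the other is at 460 mm. The crops show it clearly, with the pliers on the rest at bolt top (237,222). Next I'll measure the pliers coarsely.

```bash
python3 - <<'E'
from h import *
t=load('top0');s=load('scene0')
print('stub',tri((t,347.5,205),(s,311,257.2)).round(1), onz(t,347.5,205,78).round(1), onz(s,311,257.2,78).round(1))
print('bolt',tri((t,237.5,222.5),(s,238.3,197.9)).round(1), onz(t,237.5,222.5,48).round(1))
img=t['color'];m=(img.max(2)<45).astype(np.uint8);m[:, :]*=1
n,l,st,ce=cv2.connectedComponentsWithStats(m)
for i in range(1,n):
    x,y,w,h,a=st[i]
    if a>15 and 190<x<290 and 180<y<280:
        ys,xs=np.nonzero(l==i);line=cv2.fitLine(np.stack([xs,ys],1).astype(np.float32),cv2.DIST_L2,0,.01,.01).ravel()
        print(st[i],ce[i],onz(t,*ce[i],44).round(1),line.round(3))
E
```

```text
stub [ 580.8 -170.6   76. ] [ 579.7 -170.1   78. ] [ 580.6 -172.5   78. ]
bolt [535.8 146.9  47.3] [535.8 146.8  48. ]
[216 226  14  24  45] [222.86666667 237.8       ] [492.  189.6  44. ] [  0.487  -0.873 222.867 237.8  ]
[238 230   5  28  45] [239.64444444 243.37777778] [475.4 140.8  44. ] [ 1.20000e-01 -9.93000e-01  2.39644e+02  2.43378e+02]
```

Emit:
play_rows(
  moves=[0,-40,-20,0,7,0,-80,-40,0,14,0,-120,-60,0,21,0,-160,-80,0,28,0,-200,-100,0,35,0,-240,-120,0,42,0,-280,-140,0,49,0,-320,-160,0,56],
)

```text
time: 0.82
tool_pos: [420.6, 230.5, 248.7]
tcp_rot: [-3.141, -0.0, 1.763]
contact_force: [0.9, 1.0, -0.1]
grip_width: 91.6
```

Emit:
play_rows(
  moves=[0,0,0,0,7,0,0,0,0,14,0,0,0,0,21,0,0,0,0,28,0,0,0,0,35,0,0,0,0,42,0,0,0,0,49,0,0,0,0,56],
)

```text
time: 1.48
tool_pos: [419.6, 232.3, 248.5]
tcp_rot: [-3.141, 0.0, 0.786]
contact_force: [-0.1, 0.8, -0.0]
grip_width: 92.0
```

Emit:
play_rows(
  moves=[0,0,0,0,7,0,0,0,0,14,0,0,0,0,21,0,0,0,0,28,0,0,0,0,35,0,0,0,0,42,0,0,0,0,49,0,0,0,0,56],
)

```text
time: 2.15
tool_pos: [419.6, 232.3, 248.5]
tcp_rot: [3.141, 0.001, -0.191]
contact_force: [0.6, 0.2, 0.5]
grip_width: 91.8
```

Emit:
play_rows(
  moves=[0,25,18,0,4,0,50,36,0,8,0,73,53,0,8.5,0,73,53,0,8.5,0,73,53,0,8.5,0,73,53,0,8.5],
)

```text
time: 2.65
tool_pos: [481.2, 167.0, 248.3]
tcp_rot: [3.141, 0.001, -0.334]
contact_force: [-0.9, 0.6, 0.5]
grip_width: 92.0
```

```bash
python3 - <<'E'
from h import *
print(bot.get_obs())
cap('wrist','w1')
E
```

```text
{'time': 2.65, 'joint_positions': array([1.83148866e-01, 3.14383112e-01, 1.56583525e+00, 4.63484902e-04,
       1.26261783e+00, 2.08771336e+00]), 'dq': array([ 0.02059202, -0.00836689,  0.00524641, -0.00065283, -0.00033332,
        0.000227  ]), 'tau': array([-8.34289938e-01, -4.12596595e+01, -2.46860003e+01, -6.78228750e-02,
       -1.27021861e-01, -1.04749360e-02]), 'tool_pos': array([481.21646825, 166.9656051 , 248.32603686]), 'tcp_rot': array([ 3.14136188e+00,  1.29926389e-03, -3.33909178e-01]), 'contact_force': array([-0.9042479 ,  0.55369318,  0.45744253]), 'moment': array([ 0.02276533,  0.1935069 , -0.03834056]), 'grip_width': 92.0162062994333}
```

View pics/w1.png

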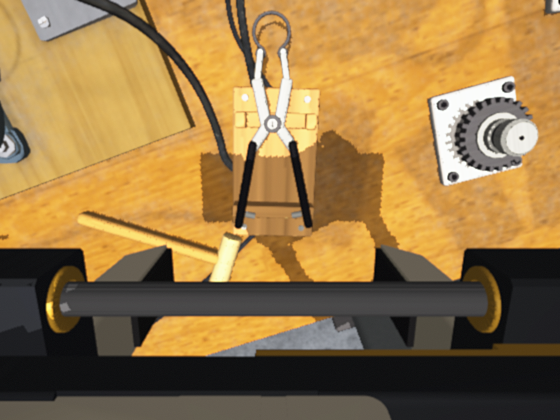

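The wrist view shows the pliers whole: bolt (272,124), ring (271,29), handle rear ends (240,225) and (308,224), nearly aligned with the image. The near (wrong) stub is at (520,138).

```bash
python3 - <<'E'
from h import *
c=load('w1');img=c['color']
m=(img.max(2)<40).astype(np.uint8)
n,l,st,ce=cv2.connectedComponentsWithStats(m)
L=[]
for i in range(1,n):
    x,y,w,h,a=st[i]
    if a>150 and 225<x<320 and 130<y<235 and y+h<235:
        ys,xs=np.nonzero(l==i)
        print(st[i],ce[i].round(1),onz(c,*ce[i],46).round(1)); L.append(onz(c,*ce[i],46))
b=onz(c,272.3,124,48);r=onz(c,271,29.5,33)
print('bolt',b.round(1),'ring',r.round(1))
if len(L)==2:
    h=(L[0]+L[1])/2; print('mid',h, np.linalg.norm((L[0]-L[1])[:2]))
    for a,q in((h,b),(b,r),(h,r)): print('yaw',np.arctan2(*(q-a)[1::-1]),np.linalg.norm((q-a)[:2]))
print('top bolt', tri((load('top0'),237.5,222.5),(c,272.3,124)).round(1))
E
```

```text
[236 142  20  86 585] [245.2 184.6] [492.1 190.1  46. ]
[290 142  22  85 576] [300.1 184.7] [475.4 142.1  46. ]
bolt [535.5 148.5  48. ] ring [610.6 123.6  33. ]
mid [483.71390372 166.12538822  46.        ] 50.795836125075624
yaw -0.3286885382658412 54.71670049971631
yaw -0.319919392414649 79.16185052436775
yaw -0.32350337251874645 133.87730705765156
top bolt [535.8 147.9  43. ]
```

Emit:
play_rows(
  moves=[0,0,0,30,-0.5,0,0,0,60,-0.5,0,0,0,90,-0.5,0,0,0,120,-0.5,0,0,0,140,-0.5,0,0,0,150,-0.5,0,0,0,150,-0.5,0,0,0,150,-0.5],
)

```text
time: 3.37
tool_pos: [481.8, 167.4, 99.3]
tcp_rot: [-3.141, -0.0, -0.324]
contact_force: [1.3, 1.2, 0.6]
grip_width: 91.8
```

```bash
python3 - <<'E'
from h import *
o=bot.get_obs();print(o['tool_pos'],o['tcp_rot'])
cap('wrist','w2')
E
```

```text
[481.80460828 167.4129316   99.28470358] [-3.14131430e+00 -2.60603001e-04 -3.24058359e-01]
```

View pics/w2.png

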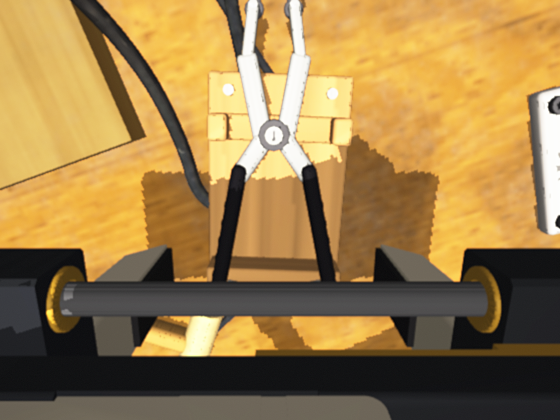

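Bolt at (274,134), handles lie centred between the fingers (finger gap centre about column 274). Checking the offset once, then I'll descend.

```bash
python3 - <<'E'
from h import *
c=load('w2')
b=onz(c,274,134,48);print(b, (b[:2]-58*np.array([np.cos(.325),-np.sin(.325)])))
print(tri((load('w1'),272.3,124),(c,274,134)))
E
```

```text
[536.46202812 148.10897277  48.        ] [481.49828598 166.62888235]
[534.13475975 148.94290904   7.17001023]
```

Emit:
play_rows(
  moves=[0,-1,0,20,0,0,-1,0,40,0,0,-1,0,50,0,0,-1,0,56,0,0,-1,0,56,0,0,-1,0,56,0],
)

```text
time: 3.92
tool_pos: [481.4, 167.3, 43.5]
tcp_rot: [-3.141, -0.001, -0.325]
contact_force: [0.5, 0.8, 0.0]
grip_width: 91.8
```

Emit:
play_rows(
  moves=[255,0,0,0,0,255,0,0,0,0,255,0,0,0,0,255,0,0,0,0,255,0,0,0,0,255,0,0,0,0,255,0,0,0,0,255,0,0,0,0],
)

```text
time: 4.58
tool_pos: [480.7, 167.3, 43.0]
tcp_rot: [-3.141, 0.0, -0.325]
contact_force: [-1.3, 1.0, 5.5]
grip_width: 43.1
```

Emit:
play_rows(
  moves=[255,0,0,0,0,255,0,0,0,0,255,0,0,0,0,255,0,0,0,0],
)

```text
time: 4.92
tool_pos: [480.8, 167.3, 43.0]
tcp_rot: [-3.141, -0.0, -0.325]
contact_force: [-2.3, 0.5, 6.6]
grip_width: 34.8
```

Emit:
play_rows(
  moves=[255,0,0,0,0,255,0,0,0,0,255,0,0,-8,0,255,0,0,-20,0,255,0,0,-40,0,255,0,0,-60,0,255,0,0,-67,0,255,0,0,-67,0],
)

```text
time: 5.58
tool_pos: [481.9, 167.3, 111.4]
tcp_rot: [-3.14, -0.003, -0.325]
contact_force: [-0.5, -0.0, -2.7]
grip_width: 34.9
```

```bash
python3 - <<'E'
from h import *
o=bot.get_obs();print(o)
cap('wrist','w3')
c=cap('scene','s3')
a=cv2.resize(c['color'][150:240,180:300],None,fx=6,fy=6,interpolation=cv2.INTER_CUBIC)
cv2.imwrite('pics/s3c.png',a[:,:,::-1])
E
```

```text
{'time': 5.5833, 'joint_positions': array([ 1.83822225e-01,  4.69942114e-01,  1.75099574e+00, -2.22220331e-05,
        9.16842264e-01,  2.07957846e+00]), 'dq': array([-0.00093753,  0.03848138,  0.03612703, -0.00053329, -0.03492942,
        0.00159618]), 'tau': array([ 6.19594613e-02, -4.63736916e+01, -2.01151460e+01, -4.63587802e-02,
        2.08094646e-01,  1.10988567e-03]), 'tool_pos': array([481.90662614, 167.3005204 , 111.36084953]), 'tcp_rot': array([-3.13975096, -0.00333825, -0.32494949]), 'contact_force': array([-0.47209124, -0.0156031 , -2.70587944]), 'moment': array([-0.00671608,  0.21251253,  0.01755618]), 'grip_width': 34.94294542815275}
```

View pics/w3.png

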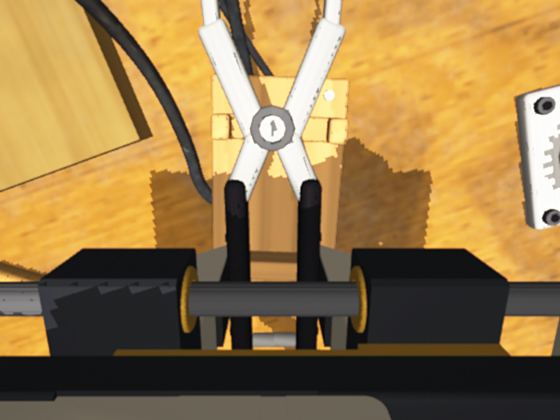

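View pics/s3c.png

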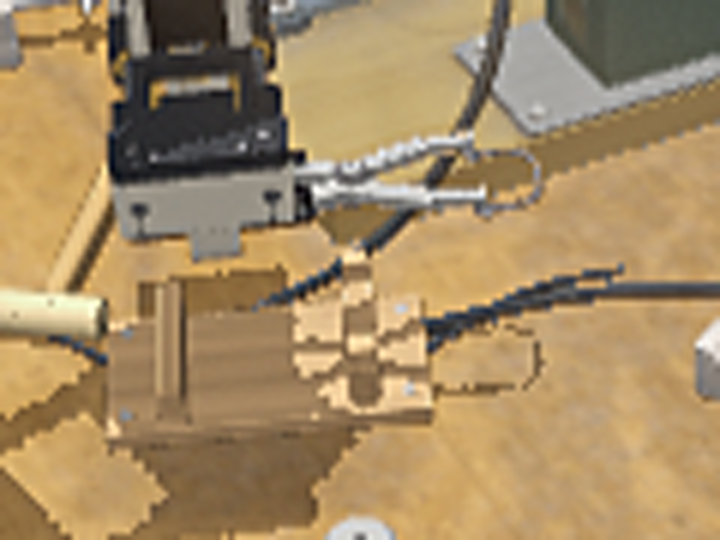

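Handles are parallel and the pliers are held level: bolt (271,128), handle fronts (237,185) and (311,185). Raising and moving toward the target stub.

Emit:
play_rows(
  moves=[255,0,0,-15,0,255,0,0,-40,0,255,4,10,-70,0,255,12,35,-95,0,255,20,65,-109,0,255,28,95,-109,0,255,36,125,-109,0,255,44,155,-109,0],
)

```text
time: 6.35
tool_pos: [472.2, 5.0, 217.6]
tcp_rot: [3.141, 0.002, -0.325]
contact_force: [0.7, -0.0, -2.6]
grip_width: 34.5
```

Emit:
play_rows(
  moves=[255,8,30,0,-3,255,15,60,0,-6,255,21,90,0,-9,255,27,120,0,-12,255,31,150,0,-15,255,33,170,0,-18.6,255,33,175,0,-18.6,255,33,175,0,-18.6],
)

```text
time: 7.02
tool_pos: [447.6, -171.0, 217.3]
tcp_rot: [-3.14, 0.002, -0.004]
contact_force: [-0.2, 0.2, -1.5]
grip_width: 34.5
```

Emit:
play_rows(
  moves=[255,0,0,0,0,255,0,0,0,0,255,0,0,0,0,255,0,0,0,0],
)

```text
time: 7.35
tool_pos: [448.7, -169.2, 218.7]
tcp_rot: [-3.141, -0.0, 0.001]
contact_force: [0.8, 0.5, -2.8]
grip_width: 34.7
```

```bash
python3 - <<'E'
from h import *
o=bot.get_obs();print(o['time'],o['tool_pos'],o['tcp_rot'],o['grip_width'],o['contact_force'])
cap('wrist','w4');cap('top','t4')
c=cap('scene','s4')
E
```

```text
7.35 [ 448.6525171  -169.15818111  218.66559467] [-3.14134899e+00 -1.07585708e-05  8.59284680e-04] 34.67332546379738 [ 0.75536156  0.50470155 -2.75390893]
```

View pics/w4.png

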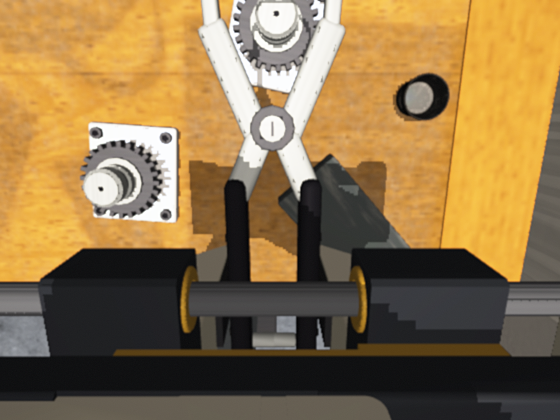

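View pics/s4.png

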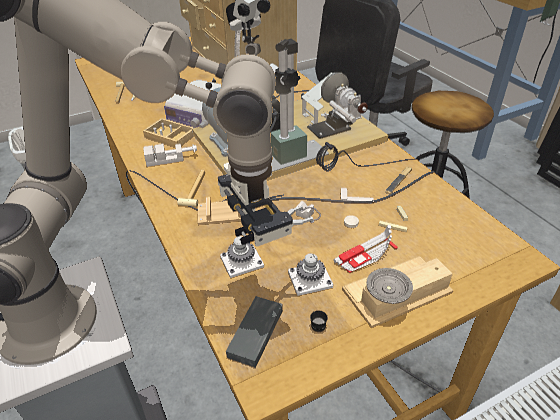

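View pics/t4.png

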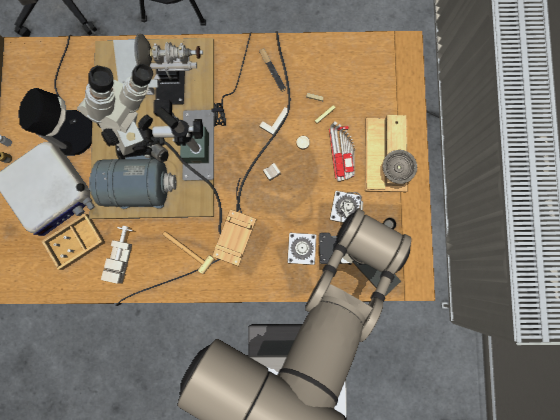

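Wrist view: target stub top at (277,14) between the jaws, bolt (272,128), near stub at (103,187). I'll fit the circle and the handle edges.

```bash
python3 - <<'E'
from h import *
c=load('w4');img=c['color']
a=cv2.resize(img[0:150,200:350],None,fx=5,fy=5,interpolation=cv2.INTER_CUBIC)[:600]
cv2.imwrite('pics/c4.png',a[:,:,::-1])
o=np.linalg.inv(c['world_to_cam'])
print('stub',onz(c,277,14,78))
# handle edges
g=img.max(2)
for r in (190,200,210,220,230,240):
    d=np.nonzero(g[r,200:350]<45)[0]+200
    sp=np.split(d,np.nonzero(np.diff(d)>3)[0]+1); print(r,[(s[0],s[-1]) for s in sp if len(s)>6])
E
```

```text
stub [ 580.56050036 -172.01803212   78.        ]
190 [(np.int64(225), np.int64(244)), (np.int64(301), np.int64(321))]
200 [(np.int64(225), np.int64(245)), (np.int64(300), np.int64(321))]
210 [(np.int64(226), np.int64(247)), (np.int64(298), np.int64(321))]
220 [(np.int64(226), np.int64(248)), (np.int64(297), np.int64(320))]
230 [(np.int64(226), np.int64(248)), (np.int64(298), np.int64(320))]
240 [(np.int64(226), np.int64(248)), (np.int64(298), np.int64(321))]
```

View pics/c4.png

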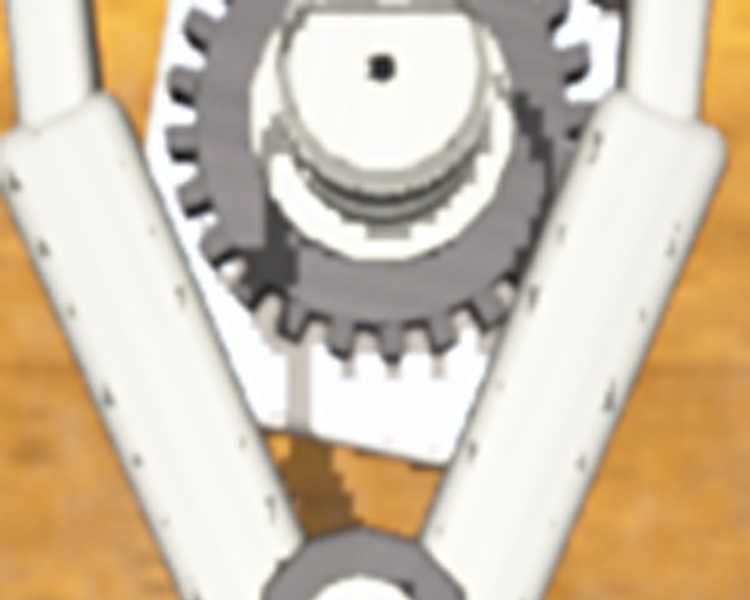

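```bash
python3 - <<'E'
from h import *
c=load('w4');T=np.array([448.65,-169.16,218.67])
zg=T[2]-3
print('cam',np.linalg.inv(c['world_to_cam']).round(3)[:3])
print('stub',onz(c,275.8,13,78).round(2))
for n,u,v,z in(('bolt',272.3,128,zg+8),('jaw',272.0,12,zg),('jaw@stubrow-7',272.0,12,zg-7),('h190',272.75,190,zg+7),('h240',273.2,240,zg+7)):
    print(n,(onz(c,u,v,z)-T).round(2))
w=load('w3');print('stub trio', tri((c,275.8,13),(load('scene0'),311,257.2),(load('top0'),347.5,205)).round(1))
E
```

```text
cam [[ 1.00000e-03 -9.66000e-01 -2.58000e-01  5.17725e+02]
 [-1.00000e+00 -1.00000e-03  0.00000e+00 -1.69703e+02]
 [-1.00000e-03  2.58000e-01 -9.66000e-01  3.54976e+02]]
stub [ 581.17 -171.21   78.  ]
bolt [63.2  -0.14  5.  ]
jaw [ 1.0129e+02 -1.0000e-02 -3.0000e+00]
jaw@stubrow-7 [ 1.0291e+02  2.0000e-02 -1.0000e+01]
h190 [41.18 -0.31  4.  ]
h240 [22.   -0.48  4.  ]
stub trio [ 581.  -170.9   76.3]
```

```bash
python3 - <<'E'
from h import *
c=load('s4')
a=cv2.resize(c['color'][190:290,230:350],None,fx=6.6,fy=6,interpolation=cv2.INTER_CUBIC)
a=cv2.resize(c['color'][190:290,230:350],None,fx=6,fy=6,interpolation=cv2.INTER_CUBIC)
T=np.array([448.65,-169.16,218.67])
for d in (122,127):
  for k in range(0,360,30):
    p=T+[d+19*np.cos(np.radians(k)),19*np.sin(np.radians(k)),-10];u,v=proj(c,p)
    cv2.circle(a,(int((u-230+.5)*6),int((v-190+.5)*6)),1,(255,0,0) if d==122 else (0,255,0),-1)
cv2.imwrite('pics/s4c.png',a[:,:,::-1])
E
```

```text
(no output)
```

View pics/s4c.png

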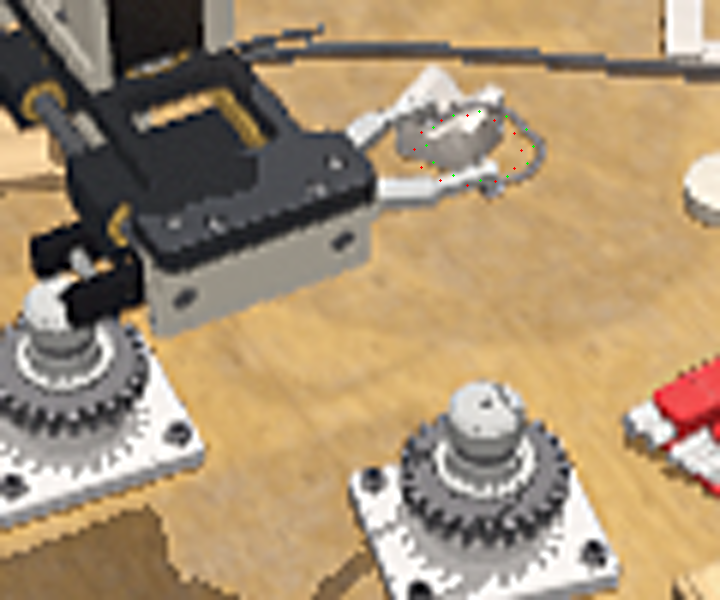

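Emit:
play_rows(
  moves=[255,10,1,20,0,255,20,2,45,0,255,26,2,70,0,255,26,2,90,0,255,26,2,105,0,255,26,2,110,0,255,26,2,110,0,255,26,2,110,0],
)

```text
time: 8.17
tool_pos: [474.8, -172.3, 109.3]
tcp_rot: [3.141, -0.001, -0.0]
contact_force: [1.0, 0.4, -1.2]
grip_width: 34.9
```

Emit:
play_rows(
  moves=[255,0,0,0,0,255,0,0,0,0,255,0,0,0,0],
)

```text
time: 8.42
tool_pos: [474.9, -172.4, 109.7]
tcp_rot: [3.141, -0.002, -0.0]
contact_force: [0.4, 0.3, -1.2]
grip_width: 34.8
```

```bash
python3 - <<'E'
from h import *
o=bot.get_obs();print(o['time'],o['tool_pos'],o['tcp_rot'],o['grip_width'],o['contact_force'])
c=cap('wrist','w5');s=cap('scene','s5')
a=cv2.resize(c['color'][0:150,190:350],None,fx=5,fy=5,interpolation=cv2.INTER_CUBIC)[:600]
cv2.imwrite('pics/c5.png',a[:,:,::-1])
a=cv2.resize(s['color'][210:310,260:380],None,fx=6,fy=6,interpolation=cv2.INTER_CUBIC)
cv2.imwrite('pics/s5c.png',a[:,:,::-1])
E
```

```text
8.4167 [ 474.87791402 -172.40779684  109.65652491] [ 3.14075172e+00 -1.72093279e-03 -3.33265508e-04] 34.77330520960328 [ 0.43318374  0.32815726 -1.2461341 ]
```

View pics/c5.png

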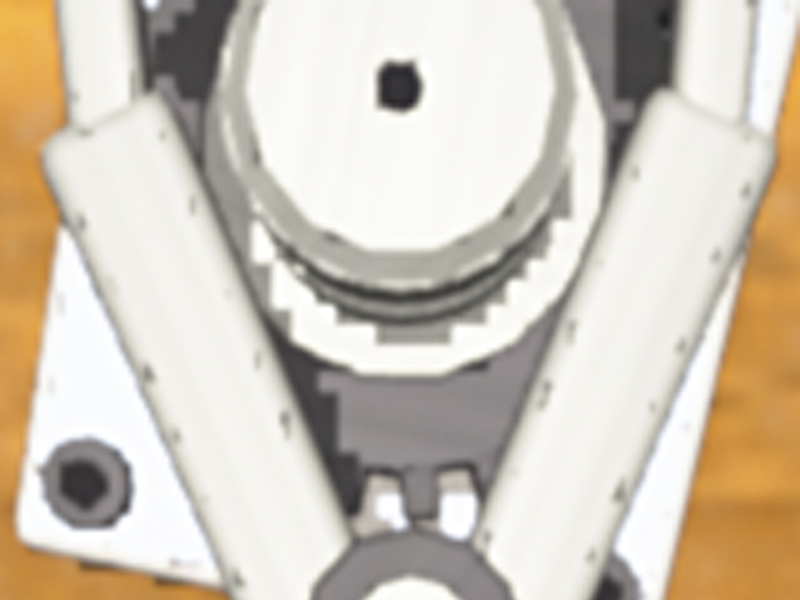

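View pics/s5c.png

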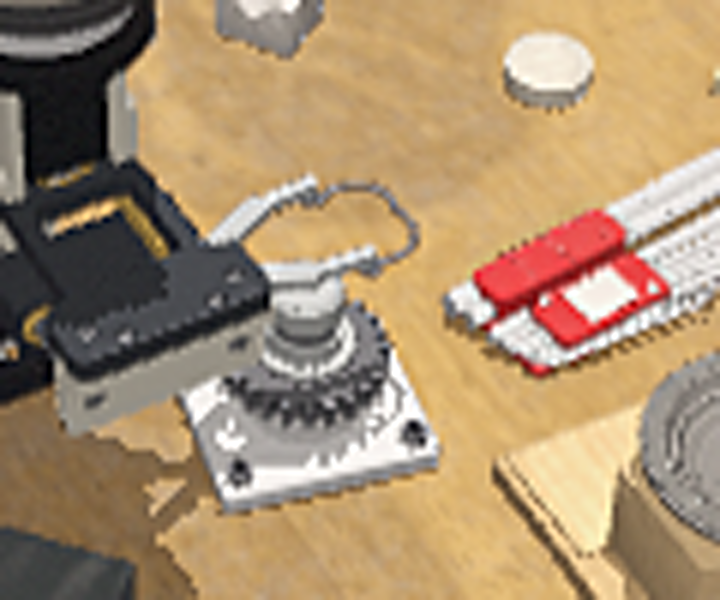

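```bash
python3 - <<'E'
from h import *
c=load('w5');img=c['color']
g=cv2.cvtColor(img,cv2.COLOR_RGB2GRAY)
print(cv2.HoughCircles(cv2.resize(g[90:170,230:310],None,fx=4,fy=4,interpolation=cv2.INTER_CUBIC),cv2.HOUGH_GRADIENT,1,200,param1=100,param2=20,minRadius=70,maxRadius=110)/4)
T=np.array([474.88,-172.41,109.66]);zg=T[2]-3
st=onz(c,269.6,16.6,78)
print('stub',st.round(2),'rel',(st-T).round(2))
for zb in(4,8,12):print('bolt',(onz(c,271.8,128,zg+zb)-T).round(2))
for z in (-3,0,3):print('jaw',(onz(c,271.5,12,zg+z)-T).round(2))
img2=img[90:170,230:310]
cv2.imwrite('pics/b5.png',cv2.resize(img2,None,fx=7,fy=7,interpolation=cv2.INTER_CUBIC)[:,:,::-1])
E
```

```text
[[[42.375 37.625 22.3  ]]]
stub [ 581.18 -171.49   78.  ] rel [106.3    0.92 -31.66]
bolt [ 6.301e+01 -3.000e-02  1.000e+00]
bolt [ 6.318e+01 -4.000e-02  5.000e+00]
bolt [ 6.335e+01 -5.000e-02  9.000e+00]
jaw [ 1.0203e+02  5.0000e-02 -6.0000e+00]
jaw [ 1.0133e+02  4.0000e-02 -3.0000e+00]
jaw [1.0064e+02 2.0000e-02 0.0000e+00]
```

View pics/b5.png

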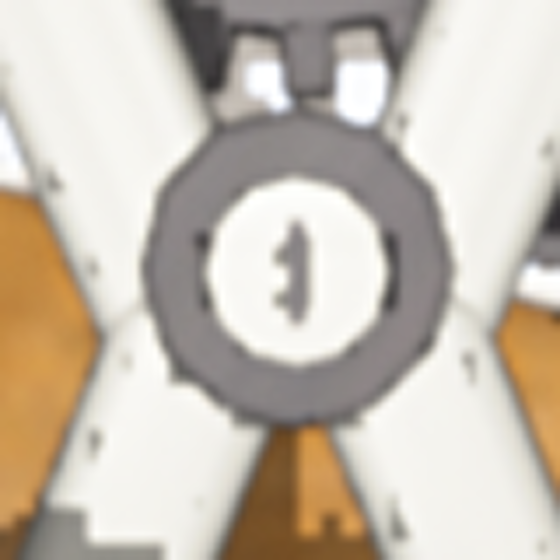

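Emit:
play_rows(
  moves=[255,-8,-0.4,3,0,255,-16,-0.8,7,0,255,-20.9,-0.8,10,0,255,-20.9,-0.8,10,0,255,-20.9,-0.8,10,0,255,-20.9,-0.8,10,0,255,-20.9,-0.8,10,0],
)

```text
time: 9.1
tool_pos: [453.9, -171.5, 98.8]
tcp_rot: [3.141, -0.001, -0.0]
contact_force: [-0.1, -0.2, -1.7]
grip_width: 34.7
```

```bash
cat > ov.py <<'E'
from h import *
import sys
n=sys.argv[1]
o=bot.get_obs();T=o['tool_pos'];print(o['time'],T.round(2),o['tcp_rot'].round(4),o['grip_width'].round(2),o['contact_force'].round(2),o['moment'].round(3))
s=cap('scene','s'+n);cap('wrist','w'+n);cap('top','t'+n)
u0,v0,k=275,225,10
a=cv2.resize(s['color'][v0:v0+60,u0:u0+75],None,fx=k,fy=k,interpolation=cv2.INTER_CUBIC);b=a.copy()
def dot(P,col):
    u,v=proj(s,P);cv2.circle(b,(int((u-u0+.5)*k),int((v-v0+.5)*k)),2,col,-1)
for t in range(-140,141,10):
    t=np.radians(t);dot(T+[127.2+18.9*np.cos(t),.1+18.9*np.sin(t),-10],(0,255,0))
for t in range(0,360,15):
    t=np.radians(t);dot(np.array([581.2+12.5*np.cos(t),-171.5+12.5*np.sin(t),78]),(255,0,255))
cv2.imwrite('pics/s%sa.png'%n,a[:,:,::-1]);cv2.imwrite('pics/s%sb.png'%n,b[:,:,::-1])
E
python3 ov.py 6
```

```text
Traceback (most recent call last):
  File "ov.py", line 4, in <module>
    o=bot.get_obs();T=o['tool_pos'];print(o['time'],T.round(2),o['tcp_rot'].round(4),o['grip_width'].round(2),o['contact_force'].round(2),o['moment'].round(3))
                                                                                     ^^^^^^^^^^^^^^^^^^^^^
AttributeError: 'float' object has no attribute 'round'
```

```bash
python3 - <<'E'
import cv2
a=cv2.imread('pics/w6.png');cv2.imwrite('pics/c6.png',cv2.resize(a[0:120,190:350],None,fx=5,fy=5,interpolation=cv2.INTER_CUBIC))
E
```

```text
[ WARN:0@0.007] global loadsave.cpp:275 findDecoder imread_('pics/w6.png'): can't open/read file: check file path/integrity
Traceback (most recent call last):
TypeError: 'NoneType' object is not subscriptable
```

```bash
sed -i "s/o\['grip_width'\].round(2)/o['grip_width']/" ov.py; python3 ov.py 6
```

```text
9.1 [ 453.88 -171.54   98.84] [ 3.1414e+00 -6.0000e-04 -4.0000e-04] 34.68659337790135 [-0.11 -0.2  -1.72] [-0.04  0.25  0.02]
```

View pics/s6a.png

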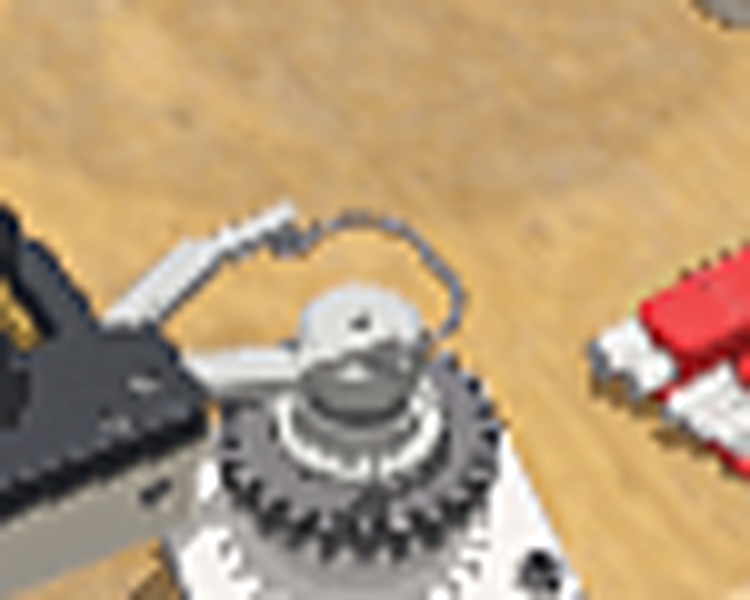

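View pics/s6b.png

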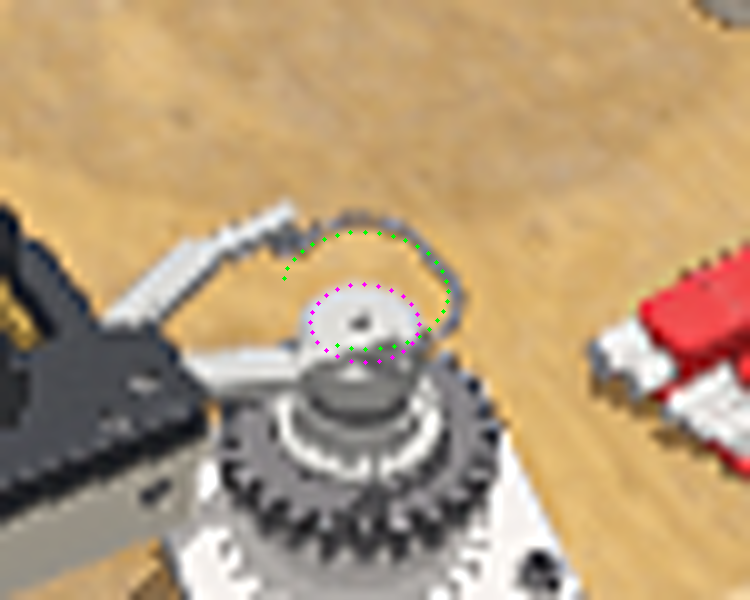

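View pics/w6.png

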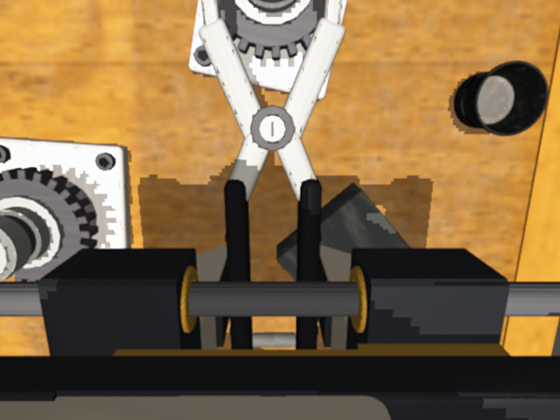

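```bash
python3 - <<'E'
from h import *
s=load('s5')
a=cv2.resize(s['color'][230:275,295:340],None,fx=13,fy=13,interpolation=cv2.INTER_CUBIC)
cv2.imwrite('pics/s5d.png',a[:,:,::-1])
E
```

```text
(no output)
```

View pics/s5d.png

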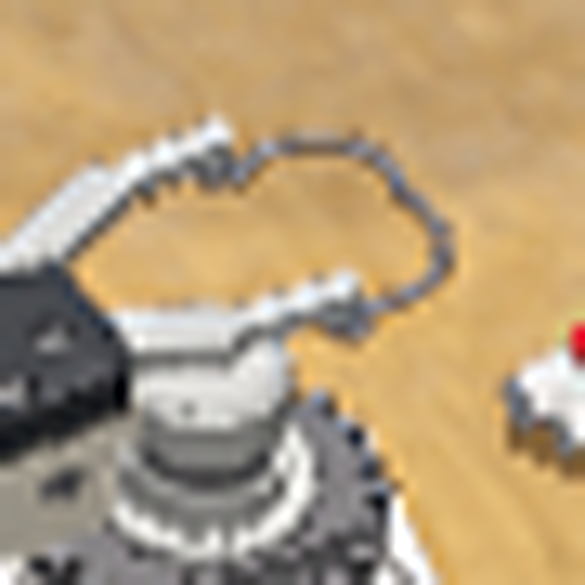

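```bash
python3 - <<'E'
from h import *
s=load('s5');T=np.array([474.88,-172.41,109.66])
P=[(215,165),(245,172),(285,147),(345,147),(385,172),(415,205),(440,235),(440,265),(405,298),(365,310),(345,320)]
for dz in(-10,-8):
  q=np.array([(onz(s,(x+.5)/13-.5+295,(y+.5)/13-.5+230,T[2]+dz)-T)[:2] for x,y in P]);print(dz,q.round(1).tolist())
  A=np.c_[2*q[1:-1],np.ones(len(q)-2)];x=np.linalg.lstsq(A,(q[1:-1]**2).sum(1),rcond=None)[0];print(x[:2],np.sqrt(x[2]+x[0]**2+x[1]**2))
print(onz(s,(188+.5)/13-.5+295,(408+.5)/13-.5+230,78))
E
```

```text
-10 [[119.1, 23.4], [122.9, 19.3], [132.4, 21.5], [141.8, 16.3], [144.7, 7.4], [145.0, -2.3], [144.8, -10.8], [140.9, -17.2], [131.2, -21.2], [123.6, -20.4], [119.3, -20.8]]
[ 1.26508671e+02 -1.10400857e-01] 20.98603670350461
-8 [[118.1, 21.7], [121.8, 17.6], [131.3, 19.7], [140.7, 14.6], [143.6, 5.7], [143.8, -4.0], [143.7, -12.5], [139.7, -18.9], [130.1, -22.9], [122.5, -22.0], [118.2, -22.5]]
[125.39666264  -1.83251633] 20.931731146521503
[ 570.62384576 -180.55119156   78.        ]
```

Emit:
play_rows(
  moves=[255,0,0,3,0,255,0,0,7,0,255,0,0,10,0,255,0,0,13,0,255,0,0,16,0,255,0,0,16,0,255,0,0,16,0,255,0,0,16,0],
)

```text
time: 9.92
tool_pos: [453.6, -171.4, 82.7]
tcp_rot: [-3.142, -0.0, -0.0]
contact_force: [-0.1, -0.1, -2.0]
grip_width: 35.0
```

```bash
python3 ov.py 7
```

```text
9.9167 [ 453.61 -171.42   82.73] [-3.1416e+00 -2.0000e-04 -4.0000e-04] 35.00519971129371 [-0.15 -0.1  -2.05] [-0.051  0.247 -0.013]
```

View pics/s7a.png

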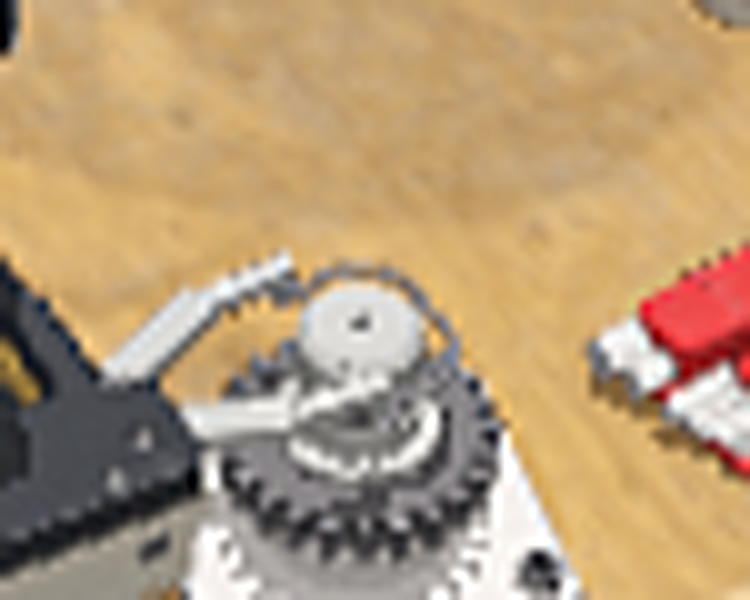

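Emit:
play_rows(
  moves=[255,0,0,3,0,255,0,0,6,0,255,0,0,9,0,255,0,0,12,0,255,0,0,12.8,0,255,0,0,12.8,0,255,0,0,12.8,0,255,0,0,12.8,0],
)

```text
time: 10.73
tool_pos: [453.6, -171.4, 70.0]
tcp_rot: [3.142, -0.0, -0.0]
contact_force: [-0.3, 0.6, -2.0]
grip_width: 34.9
```

```bash
python3 ov.py 8; python3 - <<'E'
from h import *
s=load('s8');a=cv2.resize(s['color'][245:285,285:335],None,fx=15,fy=15,interpolation=cv2.INTER_CUBIC);cv2.imwrite('pics/s8d.png',a[:,:,::-1])
s=load('t8');a=cv2.resize(s['color'][180:230,320:380],None,fx=12,fy=12,interpolation=cv2.INTER_CUBIC);cv2.imwrite('pics/t8d.png',a[:,:,::-1])
E
```

```text
10.7333 [ 453.6  -171.39   69.96] [ 3.1416e+00 -2.0000e-04 -3.0000e-04] 34.94339896752261 [-0.31  0.57 -1.99] [-0.041  0.262  0.009]
```

View pics/s8d.png

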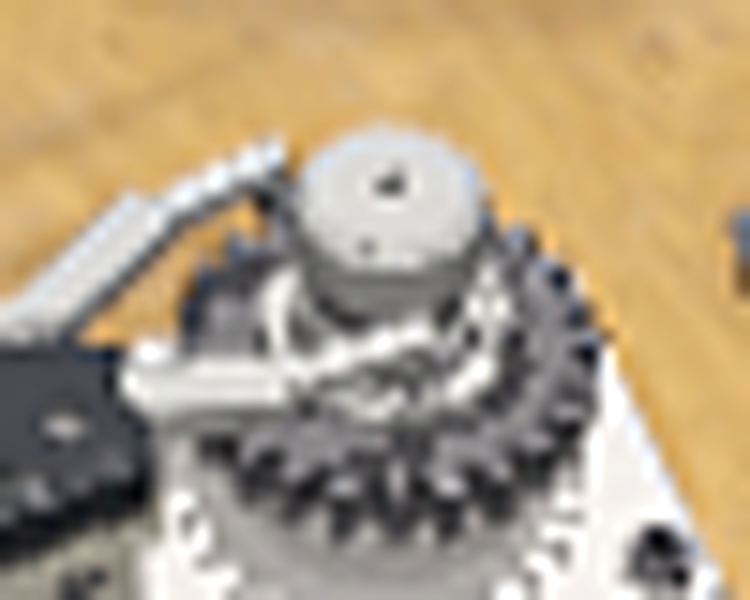

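View pics/t8d.png

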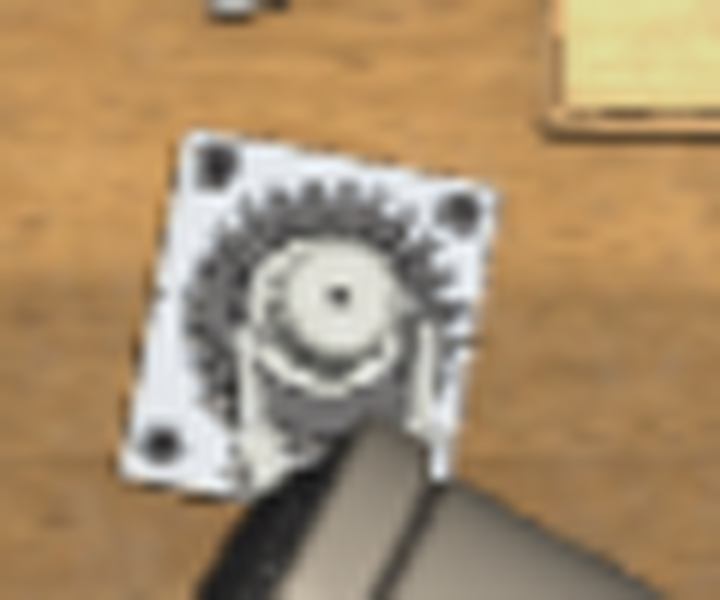

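View pics/w8.png

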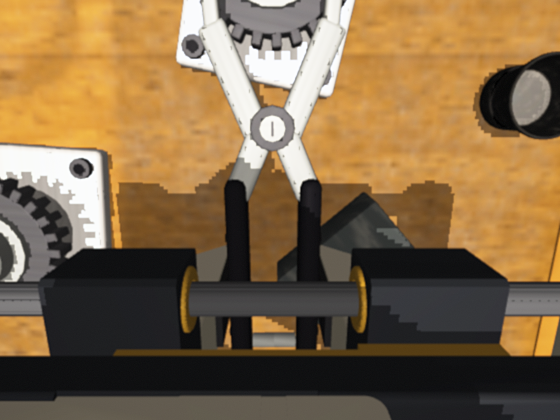

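Ring sits round the stub below its top with no added force. A small trim (+0.5 mm x, +0.3 mm down), settle, then a numeric check from the top view.

Emit:
play_rows(
  moves=[255,0.5,0,0.3,0,255,0.5,0,0.3,0,255,0.5,0,0.3,0,255,0.5,0,0.3,0,255,0.5,0,0.3,0,255,0.5,0,0.3,0,255,0.5,0,0.3,0,255,0.5,0,0.3,0],
)

```text
time: 11.55
tool_pos: [454.0, -171.4, 69.6]
tcp_rot: [-3.141, -0.0, -0.0]
contact_force: [0.1, 0.1, -2.3]
grip_width: 34.8
```

```bash
python3 ov.py 9; python3 - <<'E'
from h import *
t=load('t9');a=cv2.resize(t['color'][190:225,330:370],None,fx=17,fy=17,interpolation=cv2.INTER_CUBIC);cv2.imwrite('pics/t9d.png',a[:,:,::-1])
print('stub top cam',onz(t,320+338.5/12-.5,180+295.5/12-.5,78).round(1))
for x in(245,427): print('jaw',onz(t,320+(x+.5)/12-.5,180+330.5/12-.5,64).round(1))
E
```

```text
11.55 [ 454.02 -171.36   69.59] [-3.1415e+00 -0.0000e+00 -4.0000e-04] 34.83180185801225 [ 0.07  0.13 -2.28] [-0.053  0.268 -0.061]
stub top cam [ 582.2 -170.7   78. ]
jaw [ 575.8 -149.8   64. ]
jaw [ 575.4 -193.3   64. ]
```

View pics/t9d.png

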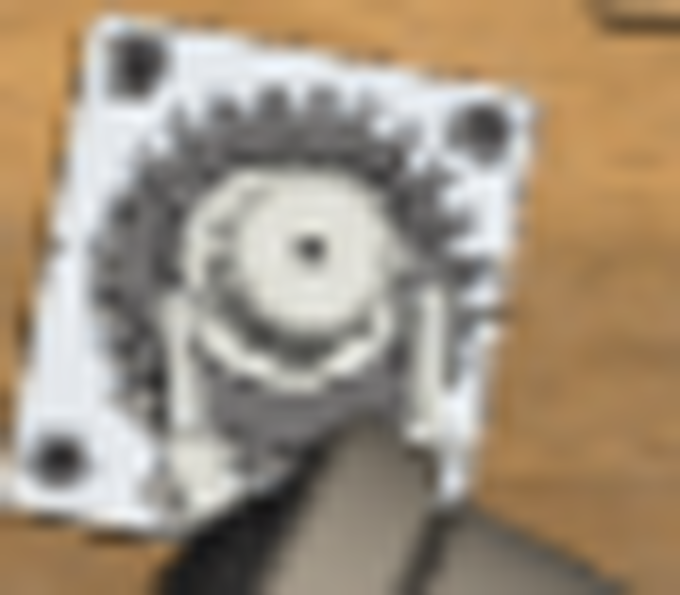

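View pics/s9b.png

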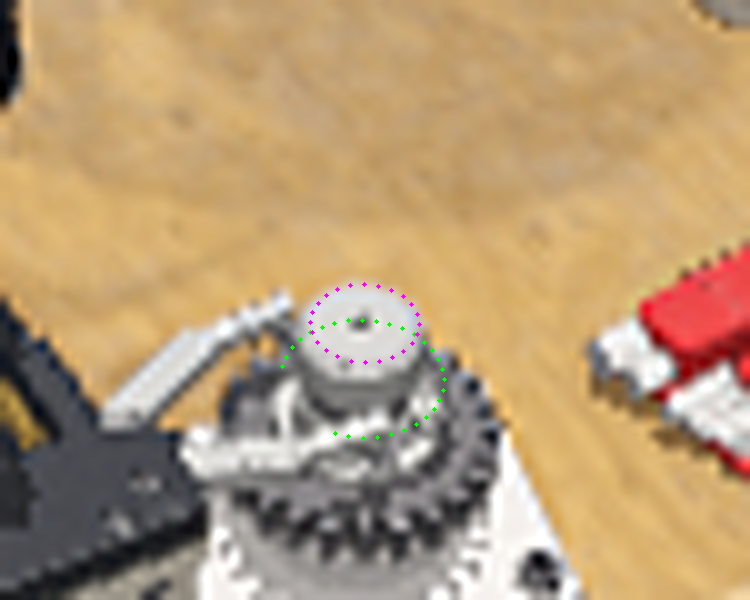

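```bash
python3 -c "
from h import *
print(bot.close_job())"
```

```text
the job is handed in; nothing more can be done
None
```

I gripped the pliers by both handles on the rest and squeezed them to the stop. I lifted them and lowered the spread ring over the far stub, about 600 mm from the base. The job was handed in at about 11.7 s with the ring held at the groove and the handles still squeezed.

**Last checks:**
- **Grip:** the reported opening is 34.8 mm, slightly under the nominal 36 mm, and the handles look parallel in the wrist image.
- **Contact:** the outside force is only the pliers' weight (about −2.3 N in z). It did not change through the whole descent, so the ring is not pressing on the stub.
- **Level:** the tool is level to within about 0.0002 rad. I judged the pliers' own level only indirectly, from the ring's position in the scene image.
- **Ring height:** estimated at 59.6 mm, against 60 mm for the groove. It is taken from the tool height, with about 1 mm of uncertainty.
- **Centring:** by the wrist camera the ring centre is at about (581.2, −171.3) and the stub axis at (581.2, −171.5).

**Where the checks disagreed:** the top camera put the ring about 0.9 mm off the stub axis sideways, and the scene camera put its centre about 0.5 mm short along the pliers. Both are within the stated calibration error, so I did not correct for the sideways figure. The pliers' bolt also sat 5 mm farther ahead of the tool after the squeeze, and I allowed for that when placing the ring.

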